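Show a trackball in its tray to the inspection camera

ROBOT

A 6-joint arm with a two-finger parallel gripper is mounted at the origin on the work surface. World frame = base frame: x ahead of the robot, y to its left, z up, the work surface at z = 0. Lengths are in mm, angles in degrees, forces in N, time in s.
With the tool pointing down it reaches from about 300 to 850 mm from the base axis. Payload 4.2 kg.
Tool frame: the origin (TCP) lies midway between the tips of the shut fingers; the grasp point (between the pads) lies 19 mm behind it (env.grip_point_offset is the distance from the TCP to the grasp point, in mm); z points along the fingers, x is the direction in which the jaws open and shut, and the axes are right-handed (so a half turn about z gives the same grasp; the last joint's range is limited). The gripper opens to 91 mm and grips with 3 to 60 N. Pads are 32 mm wide; open, the fingers measure 118 mm over their backs; the gripper's body (76 mm by 178 mm) begins 60 mm behind the grasp point.
Start: joints at [64.572, 18.312, 89.639, -0, 72.044, -1.146], TCP at [236.46, 524.147, 213.976] pointing down, gripper open.
Joint ranges: [-177.97, 177.97], [-48.28, 115.42], [12.27, 149.76], [-77.06, 257.06], [2.81, 150.46], [-146.56, 146.56]. Speed limits (degrees/s): [147.25, 147.25, 180, 180, 180, 180].

INTERFACE

Orientations are given as [roll, pitch, yaw] about the fixed x, y, z axes, in that order (R = Rz(yaw) Ry(pitch) Rx(roll)).
In Python, from workcell import env gives the robot as it stands.
- The arm moves only by the shell command python3 -m pendant 'ROWS' [FORCE]. ROWS is JSON, a list of rows, each an object with "xyz": the shift along the tool's x, y, z in m, a list of three; "roll": the turn about the tool's z in degrees; "jaw": the closure, from 0 (fully open) to 1 (shut). A call has exactly 8 rows; each row is the pose to reach, as a shift and turn from the pose commanded when the call began, along the tool's axes at that moment; what a row does not reach only later rows make up. A row lasts 1/8 s, in which the tool goes at most 62.5 mm and 10.7 degrees, less where a joint would pass 70% of its speed; a pose out of reach is approached as far as the arm can. A call with a gripper value outside its range is refused whole. The fingers move at their own pace and stop on an object; FORCE is the grip in N (left out, the last holds). Time passes only in rows, so rows that repeat a pose let the fingers close, or fill a call up. It gives the time, the measured TCP pose, the force and the opening at its end, in the units of the state.
- env.state(): the state, without advancing time (a new reading comes with each control period).
- env.grab_frame(name): name is "side" or "top" or "wrist"; returns (picture, depth): 384x512x3 uint8, blue, green, red; 384x512 float32, mm along the optical axis (not along the pixel's ray), 0 where there is no reading.
- env.camera_params(name): a dict with "camera_matrix" (3x3 intrinsics, pixels), "cam_to_world" (4x4, takes a point from camera to world coordinates); the wrist camera has in their place "hand_eye" (4x4, takes a point from camera to tool coordinates, whose origin is the TCP and whose axes are the tool frame's). Camera axes: x right, y up, looking along -z (the intrinsics and any distortion apply to the point x, -y, -z); pixel columns grow to the right and rows downward; lengths in mm; the calibration is good to about 2 mm. A picture is of the moment at which its call begins: read the wrist's pose just before it. camera_params takes no time and is no camera call.
- env.job_done(): hands the job in, once; it reports no verdict.
The state is a dict: "time_s": time; "qpos": joint angles; "qvel": joint speeds; "effort": joint torques, N m; "ee_pos": TCP position; "ee_rot": TCP orientation; "force": force on the tool from outside, world axes, zero at the start; "torque": the same for the moment, N m; "gripper_width": finger opening in mm.
Only numpy, scipy, OpenCV 4.12 (cv2) and the standard library are available. Lean on these libraries where they do the work, as an engineer would, in place of code of your own. Each camera call takes 0.05 s, during which the arm holds its last target. There are 200 camera calls.

TASK

Take the yellow tray that holds the red trackball by its black upright grip, pull it straight out of its spring catch in the dock, and carry it level to the inspection camera so that the ball stays in its pocket; do not touch the ball itself. Finish while still holding the tray, level and still, with the red ball centred in front of the lens at lens height, about 10 cm from the glass. Leave the other tray, the camera and the other things on the bench alone.

Things in the scene. Friction and masses are not known exactly. Their poses are not given: they have to be found in the camera images.
- dock: Aluminium dock fixed to the bench, 155 x 216 x 22 mm, two bays side by side for two trays. Origin: underside centre; x points along the slides to the closed back end, y across the bays, z up. Bay centres at y = +55 and -55 mm, bay floor 8 mm up. A tray comes out towards -x (roughly towards the robot). Side guides 17 mm high run its whole length.
- dock_front (a point): Centre of the dock's front edge, axes as the dock. In each bay two spring-loaded balls click into notches in the tray's edges, 30 mm behind this edge: 5 to 15 N along dock -x frees the tray within 5 mm; then it drags with 1 to 4 N. Dark lips over the rear 60 mm of the tray's edges stop it from being lifted until it has been pulled out at least 58 mm (60 to 75 mm is right).
- tray_red_grip (a point): Centre of the black upright grip (36 mm along tray x, 14 mm thick along y, 52 mm high, top 21 mm above this point) of the yellow tray with the red ball. Tray 140 x 76 mm, underside 42 mm and deck 31 mm below this point; 0.11 to 0.23 kg, centre of mass under the grip. Site axes: x along the tray (= dock x while docked), z up. Ball pocket at +45 mm in x; a like pocket at -45 mm is empty.
- ball_red_center (a point): Centre of the red trackball, 34 mm in diameter, 30 g, loose in a flat round pocket 28 mm wide and 6 mm deep (2 mm of play); 45 mm from the grip along tray +x, 20 mm below point tray_red_grip. It rolls out if the tray is tipped far or jerked.
- tray_blue_grip (a point): Centre of the grip of the other, identical yellow tray, which holds a blue ball, in the other bay; the bays are drawn at random. To be left alone.
- ball_blue_center (a point): Centre of the blue ball (34 mm) in the other tray. To be left alone.
- lens (a point): Centre of the front glass of the inspection camera. Site x points backwards into the camera (the camera looks along -x, level, roughly towards the robot), y sideways, z up; the place to show things is on its -x side. The lens stands 150 to 190 mm above the bench, surrounded by a ring light 60 mm across; the camera block reaches 22 mm above the lens centre.
- camera_stand: Fixed white stage of the inspection camera, 200 x 120 x 10 mm, origin at its underside centre, x as for the lens; the lens glass is over the point 38 mm behind (+x of) the centre, a column 18 mm thick and 250 mm high stands 85 mm behind the centre. To be left untouched.
- trackball_housing: Grey and black empty trackball housing, 125 x 88 x 37 mm, loose on the bench, origin at its underside centre. To be left alone.
- screwdriver: Blue-handled screwdriver 170 mm long (along its x), 26 mm thick, lying loose between dock and camera, origin at the underside of its middle. To be left alone.
- small_bin: Small yellow open-fronted bin, 150 x 100 x 75 mm, loose, origin at its underside centre. To be left alone.

How it is judged:
By the outcome, as a careful person would: the job done as asked, in the order asked, and still so for the second after the job is handed in, while the arm keeps its last pose, push and grip.
It also fails if it takes over 51 s, if anything falls off the work surface, if the arm or the gripper's body presses on something with over 40 N, if the wrist force passes 120 N, or if a joint passes its speed limit or range.

## Working session

There is one attempt and no reset: what is moved stays moved. The work goes in short steps, Python scripts to look and compute and a shell command to move; the robot and the scene stay as the last step left them, time stands still between calls to the robot, and variables do not carry over. Pictures are saved under pics/ and viewed, about 8 in all and at most 12, crops included, and the job is handed in when it is done.

```bash
ls; mkdir -p pics
cat > h.py <<'E'
import numpy as np, cv2
from workcell import env
from scipy.spatial.transform import Rotation as R
def T_tool(s):
    T=np.eye(4);T[:3,:3]=R.from_euler('xyz',s['ee_rot'],degrees=True).as_matrix();T[:3,3]=s['ee_pos'];return T
def grab(n):
    s=env.state();p=env.camera_params(n);im,d=env.grab_frame(n)
    C=np.array(p['cam_to_world']) if n!='wrist' else T_tool(s)@np.array(p['hand_eye'])
    return im,d,np.array(p['camera_matrix']),C
def pts(d,K,C):
    v,u=np.mgrid[:d.shape[0],:d.shape[1]]
    P=np.stack([(u-K[0,2])/K[0,0]*d,-(v-K[1,2])/K[1,1]*d,-d],-1)
    return P@C[:3,:3].T+C[:3,3]
E
python3 - <<'E'
from h import *
s=env.state();print(s);print(env.grip_point_offset)
for n in ['side','top','wrist']:
    im,d,K,C=grab(n);np.savez(f'{n}0.npz',im=im,d=d,K=K,C=C)
    cv2.imwrite(f'pics/{n}0.png',im);print(n,env.camera_params(n).keys(),K.round(1).tolist(),C.round(2).tolist())
a=cv2.imread('pics/side0.png')
E
```

```text
pics
{'time_s': 0.0, 'qpos': array([ 6.45713415e+01,  1.83514941e+01,  8.97075633e+01, -1.61057602e-03,
        7.20436843e+01, -1.14592827e+00]), 'qvel': array([ 8.00588657e-02,  2.76366234e-02, -7.93549764e-04,  1.45190088e-05,
       -6.25942351e-02, -5.37464151e-02]), 'effort': array([-1.67504422e-03, -4.12466955e+01, -2.31966430e+01,  7.25043425e-02,
        4.58180916e-02, -1.50675173e-04]), 'ee_pos': array([236.24889792, 523.65889808, 213.11391872]), 'ee_rot': array([-1.79999476e+02,  1.02751746e-01,  6.57177682e+01]), 'force': array([0.56098065, 0.38923886, 0.11906767]), 'torque': array([-0.02669265,  0.00838639,  0.00792198]), 'gripper_width': 91.31123179518963}
18.8
side dict_keys(['camera_matrix', 'cam_to_world']) [[360.6, 0.0, 254.6], [0.0, 360.6, 189.8], [0.0, 0.0, 1.0]] [[0.78, 0.44, -0.44, 312.19], [-0.62, 0.58, -0.53, -367.54], [0.02, 0.69, 0.73, 620.06], [0.0, 0.0, 0.0, 1.0]]
top dict_keys(['camera_matrix', 'cam_to_world']) [[424.5, 0.0, 254.5], [0.0, 424.5, 196.2], [0.0, 0.0, 1.0]] [[-0.0, 0.99, -0.15, 503.82], [-1.0, -0.01, -0.03, -24.51], [-0.03, 0.15, 0.99, 873.61], [0.0, 0.0, 0.0, 1.0]]
wrist dict_keys(['camera_matrix', 'hand_eye']) [[299.9, 0.0, 259.8], [0.0, 299.9, 190.8], [0.0, 0.0, 1.0]] [[0.41, -0.88, -0.23, 171.79], [0.91, 0.4, 0.1, 554.48], [-0.0, -0.25, 0.97, 383.9], [0.0, 0.0, 0.0, 1.0]]
```

View pics/top0.png

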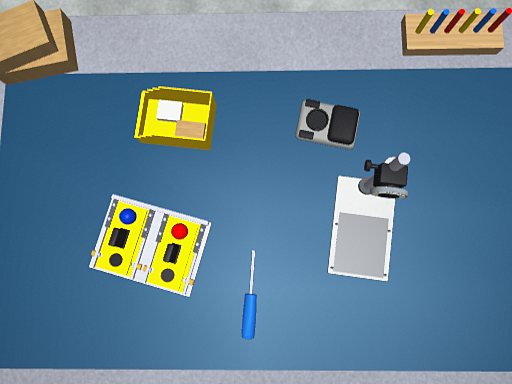

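View pics/side0.png

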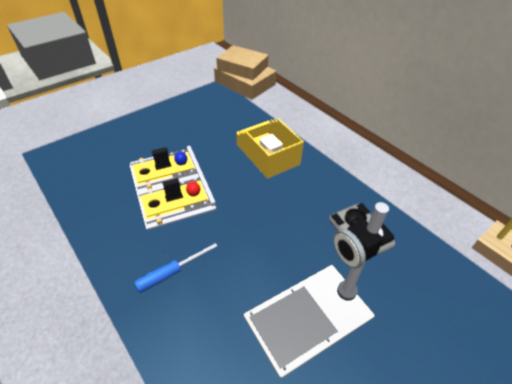

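The top view shows the dock at (150,245), with the red ball at (179,231) in the right-hand bay. The stand is at (362,228) and the screwdriver at (250,300). In the side view the lens ring is near (347,249) and the stand near (308,318).

```bash
cat >> h.py <<'E'
def ray(uv,K,C):
    d=np.array([(uv[0]-K[0,2])/K[0,0],-(uv[1]-K[1,2])/K[1,1],-1.]);return C[:3,3],C[:3,:3]@d
def onz(uv,K,C,z):
    o,d=ray(uv,K,C);return o+d*(z-o[2])/d[2]
def load(n):
    f=np.load(n);return f['im'],f['d'],f['K'],f['C']
def biggest(m,near=None):
    cs,_=cv2.findContours(m.astype(np.uint8),cv2.RETR_EXTERNAL,cv2.CHAIN_APPROX_NONE)
    return max(cs,key=cv2.contourArea)
def rectw(c,K,C,z):
    P=np.array([onz(p[0],K,C,z)[:2] for p in c],np.float32)
    return cv2.minAreaRect(P),P
E
python3 - <<'E'
from h import *
for n in ['top','side']:
    im,d,K,C=load(n+'0.npz');hsv=cv2.cvtColor(im,cv2.COLOR_BGR2HSV);H,S,V=cv2.split(hsv)
    P=pts(d,K,C)
    work=(P[...,0]>250)&(P[...,0]<900)&(abs(P[...,1])<420)&(d>0)&(P[...,2]<400)
    red=((H<6)|(H>174))&(S>150)&(V>90)&work&(P[...,2]<100)
    c=biggest(red);(u,v),r=cv2.minEnclosingCircle(c);m=cv2.moments(c);uv=(m['m10']/m['m00'],m['m01']/m['m00'])
    print(n,'red',uv,r,'pos@z30',onz(uv,K,C,30).round(1),'depth',np.median(P[red],0).round(1))
    yel=(H>20)&(H<35)&(S>150)&(V>100)&work&(P[...,2]<60)
    yel&=(abs(P[...,0]-onz(uv,K,C,30)[0])<110)&(abs(P[...,1]-onz(uv,K,C,30)[1])<70)
    rr,_=rectw(biggest(yel),K,C,19);print('yellow tray',rr)
    w=(S<60)&(V>90)&work&(P[...,2]<35)
    ws=cv2.morphologyEx((w&(P[...,1]<-150)&(P[...,2]<22)&(P[...,0]<700)).astype(np.uint8),cv2.MORPH_CLOSE,np.ones((7,7)))
    c=biggest(ws);rr,_=rectw(c,K,C,10);print('stand',rr,cv2.boxPoints(rr).round(1).tolist(),'dz',np.median(P[...,2][ws>0]))
    dk=cv2.morphologyEx(((w|yel|red)&(P[...,1]>0)&(P[...,0]<600)).astype(np.uint8),cv2.MORPH_CLOSE,np.ones((9,9)))
    rr,_=rectw(biggest(dk),K,C,17);print('dock',rr)
    blk=(V<70)&work&(P[...,2]>30)&(P[...,2]<90)&(np.hypot(P[...,0]-onz(uv,K,C,30)[0],P[...,1]-onz(uv,K,C,30)[1])<75)
    c=biggest(blk);Q=P[(P[...,2]>62)&blk]; print('grip top pts',len(Q),Q.mean(0) if len(Q) else 0, [onz(x[0],K,C,0)[:2].round() for x in c[:1]])
    cam=work&(P[...,1]<-150)&(P[...,2]>60);print('cam z max',np.percentile(P[...,2][cam],[5,50,95,99]),P[cam].mean(0))
im=cv2.imread('pics/side0.png');cv2.imwrite('pics/side_c.png',cv2.resize(im[180:384,230:410],None,fx=3.2,fy=2.9*3.2/2.9,interpolation=cv2.INTER_CUBIC)[:600])
E
```

```text
top red (179.34390009606147, 230.8770413064361) 7.953625679016113 pos@z30 [562.2 149.6  30. ] depth [561.1 146.8  43.2]
yellow tray ((518.681884765625, 161.0464630126953), (76.1871337890625, 137.6318359375), 74.00321960449219)
stand ((571.4336547851562, -217.56085205078125), (120.02616119384766, 204.8455352783203), 82.12075805664062) [[461.79998779296875, -263.0], [664.7000122070312, -291.0], [681.0999755859375, -172.1999969482422], [478.20001220703125, -144.10000610351562]] dz 10.219353147614811
dock ((536.9317626953125, 212.92298889160156), (218.24459838867188, 154.843994140625), 73.83863830566406)
grip top pts 85 [520.468859   160.38616214  69.86403826] [array([537., 179.])]
cam z max [168.81231485 202.94387841 250.3419253  252.08307264] [ 634.11851484 -220.55647377  200.20841797]
side red (192.4780701754386, 187.9005847953216) 6.812595844268799 pos@z30 [560.  152.3  30. ] depth [555.8 142.6  41.2]
yellow tray ((473.087890625, 174.60836791992188), (29.291194915771484, 31.748146057128906), 52.38459396362305)
stand ((569.8597412109375, -217.86279296875), (122.51034545898438, 207.9033660888672), 82.1903076171875) [[458.5, -264.3999938964844], [664.5, -292.70001220703125], [681.2000122070312, -171.3000030517578], [475.20001220703125, -143.10000610351562]] dz 10.216373712573613
dock ((271.16473388671875, 194.4407501220703), (39.10942077636719, 410.67706298828125), 0.009783460758626461)
grip top pts 90 [515.00394609 158.81883484  68.54450256] [array([553., 231.])]
cam z max [ 91.65011909 200.78335253 248.3719623  250.33462951] [ 628.57094296 -227.64767444  191.39081656]
```

View pics/side_c.png

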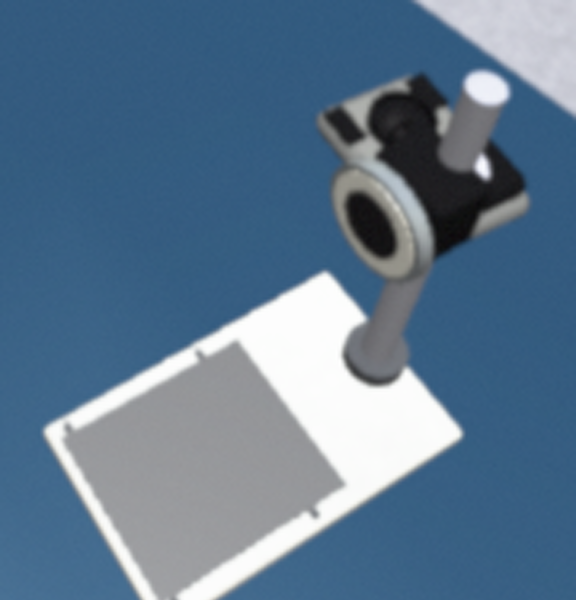

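View pics/wrist0.png

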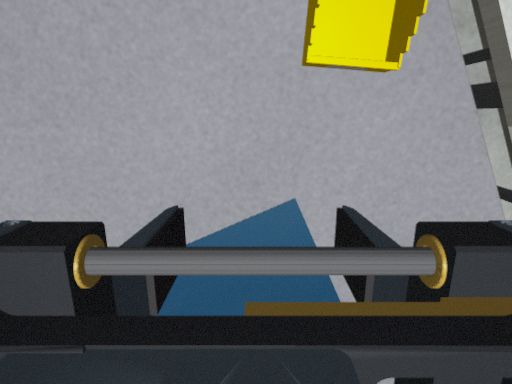

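The crop puts the glass centre at about (372,222), which is (346.3,249.4) in the side frame. The wrist view shows only the bench and the bin for now. Next I move above the grip.

```bash
python3 -m pendant '[{"xyz":[-0.02,0.04,0],"roll":-1,"jaw":0},{"xyz":[-0.05,0.09,0],"roll":-3,"jaw":0},{"xyz":[-0.08,0.15,0],"roll":-5,"jaw":0},{"xyz":[-0.11,0.205,0],"roll":-7,"jaw":0},{"xyz":[-0.14,0.26,0],"roll":-8.2,"jaw":0},{"xyz":[-0.165,0.315,0],"roll":-8.2,"jaw":0},{"xyz":[-0.19,0.36,0],"roll":-8.2,"jaw":0},{"xyz":[-0.205,0.39,0],"roll":-8.2,"jaw":0}]' && python3 -m pendant '[{"xyz":[-0.009,0.017,0],"roll":0,"jaw":0},{"xyz":[-0.009,0.017,0],"roll":0,"jaw":0},{"xyz":[-0.009,0.017,0],"roll":0,"jaw":0},{"xyz":[-0.009,0.017,0],"roll":0,"jaw":0},{"xyz":[-0.009,0.017,0],"roll":0,"jaw":0},{"xyz":[-0.009,0.017,0],"roll":0,"jaw":0},{"xyz":[-0.009,0.017,0],"roll":0,"jaw":0},{"xyz":[-0.009,0.017,0],"roll":0,"jaw":0}]'
python3 - <<'E'
from h import *
im,d,K,C=grab('wrist');np.savez('wrist1.npz',im=im,d=d,K=K,C=C);cv2.imwrite('pics/wrist1.png',im)
print(env.state()['ee_pos'],env.state()['ee_rot'])
hsv=cv2.cvtColor(im,cv2.COLOR_BGR2HSV);H,S,V=cv2.split(hsv);P=pts(d,K,C)
red=((H<6)|(H>174))&(S>150)&(V>90);c=biggest(red);m=cv2.moments(c);uv=(m['m10']/m['m00'],m['m01']/m['m00']);print('red',uv,onz(uv,K,C,30))
Q=(V<80)&(P[...,2]>64)&(P[...,2]<80)&(np.hypot(P[...,0]-519,P[...,1]-161)<45)
print('grip',Q.sum(),P[Q].mean(0) if Q.any() else 0)
if Q.any():
    rr,_=rectw(biggest(Q),K,C,71);print(rr,cv2.boundingRect(biggest(Q)))
# lens: side ray vs vertical line
im,d,K,C=load('side0.npz');o,r=ray((346.3,249.4),K,C)
L=np.array([608.6,-222.9]);
# intersect ray with the stand's symmetry plane
a=np.radians(-7.85);n=np.array([-np.sin(a),np.cos(a)]);t=((L-o[:2])@n)/(r[:2]@n);print('lens sym-plane',o+t*r)
x=np.array([np.cos(a),np.sin(a)]);t=((L-o[:2])@x)/(r[:2]@x);print('lens glass plane',o+t*r)
PP=pts(d,K,C);print('depth',PP[247:252,344:349].reshape(-1,3).mean(0))
E
```

```text
time_s: 1.15
ee_pos: [508.8, 174.6, 213.7]
ee_rot: [-180.0, 0.0, 73.8]
force: [-0.5, 0.7, 0.7]
gripper_width: 91.2
time_s: 2.15
ee_pos: [521.5, 163.6, 214.0]
ee_rot: [180.0, -0.0, 73.9]
force: [0.4, 0.4, 0.8]
gripper_width: 91.3
[521.5004095  163.52431699 213.94870148] [ 1.79999058e+02 -4.58386352e-03  7.39127454e+01]
red (257.918410041841, 205.97977684797766) [559.61307087 151.57866474  30.        ]
grip 411 [514.7453849  163.92033145  70.30790041]
((515.1177978515625, 163.61277770996094), (12.889555931091309, 34.84822463989258), 74.16638946533203) (251, 160, 13, 33)
lens sym-plane [ 607.67181734 -222.7720295   181.45558364]
lens glass plane [ 608.68616163 -222.27506119  179.94992802]
depth [ 605.78653906 -223.03920409  184.4957493 ]
```

View pics/wrist1.png

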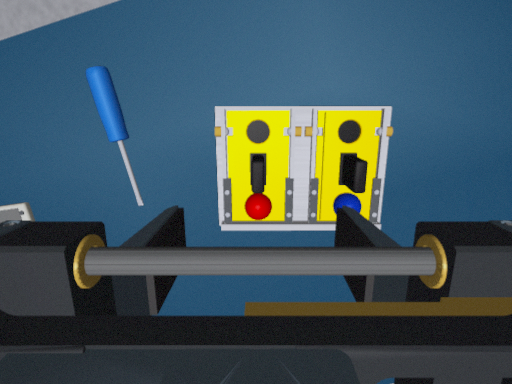

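The wrist view shows the grip at (258,173) and the red ball at (258,206), with the fingers clear on both sides. Now I descend.

```bash
python3 -m pendant '[{"xyz":[-0.0017,-0.0043,0.025],"roll":0,"jaw":0},{"xyz":[-0.0017,-0.0043,0.055],"roll":0,"jaw":0},{"xyz":[-0.0017,-0.0043,0.09],"roll":0,"jaw":0},{"xyz":[-0.0017,-0.0043,0.12],"roll":0,"jaw":0},{"xyz":[-0.0017,-0.0043,0.145],"roll":0,"jaw":0},{"xyz":[-0.0017,-0.0043,0.165],"roll":0,"jaw":0},{"xyz":[-0.0017,-0.0043,0.177],"roll":0,"jaw":0.2},{"xyz":[-0.0017,-0.0043,0.1815],"roll":0,"jaw":0.4}]' 35 && python3 -m pendant '[{"xyz":[0,0,0],"roll":0,"jaw":0.55},{"xyz":[0,0,0],"roll":0,"jaw":0.65},{"xyz":[0,0,0],"roll":0,"jaw":0.72},{"xyz":[0,0,0],"roll":0,"jaw":0.77},{"xyz":[0,0,0],"roll":0,"jaw":0.8},{"xyz":[0,0,0],"roll":0,"jaw":0.84},{"xyz":[0,0,0],"roll":0,"jaw":0.88},{"xyz":[0,0,0],"roll":0,"jaw":1}]'
python3 - <<'E'
from h import *
im,d,K,C=grab('side');cv2.imwrite('pics/side2.png',cv2.resize(im[110:240,100:260],None,fx=4,fy=4,interpolation=cv2.INTER_CUBIC))
s=env.state();print(s['ee_pos'],s['force'],s['torque'],s['gripper_width'])
E
```

```text
time_s: 3.2
ee_pos: [516.8, 163.1, 32.0]
ee_rot: [-180.0, 0.0, 73.9]
force: [-0.5, -0.2, 0.6]
gripper_width: 74.4
time_s: 4.2
ee_pos: [516.8, 162.9, 32.5]
ee_rot: [-180.0, 0.0, 73.9]
force: [-1.4, -0.3, 0.3]
gripper_width: 13.8
[516.81231072 162.96799378  32.46264516] [-0.9027989  -2.07698127  1.71718213] [-0.10441423  0.04155068  0.03673723] 13.896513838387138
```

View pics/side2.png

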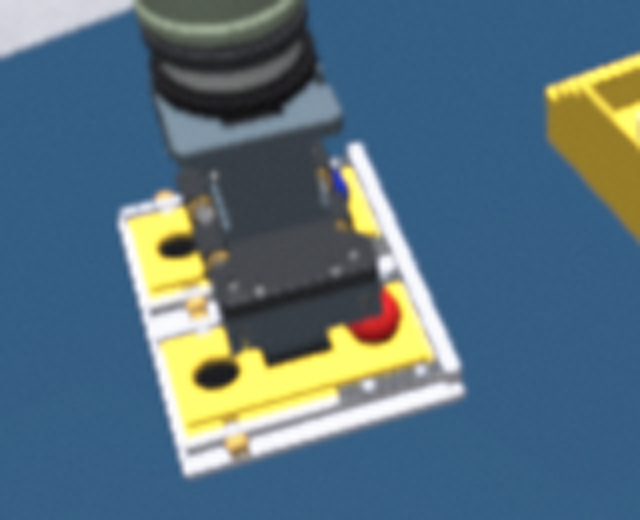

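The jaws hold the grip at 13.9 mm, and the ball is still in its pocket. Now I pull gently.

```bash
python3 -m pendant '[{"xyz":[0,-0.0005,0],"roll":0,"jaw":1},{"xyz":[0,-0.0015,0],"roll":0,"jaw":1},{"xyz":[0,-0.003,0],"roll":0,"jaw":1},{"xyz":[0,-0.0045,0],"roll":0,"jaw":1},{"xyz":[0,-0.006,0],"roll":0,"jaw":1},{"xyz":[0,-0.0075,0],"roll":0,"jaw":1},{"xyz":[0,-0.009,0],"roll":0,"jaw":1},{"xyz":[0,-0.0105,0],"roll":0,"jaw":1}]' 45 && python3 -m pendant '[{"xyz":[0,-0.002,0],"roll":0,"jaw":1},{"xyz":[0,-0.005,0],"roll":0,"jaw":1},{"xyz":[0,-0.009,0],"roll":0,"jaw":1},{"xyz":[0,-0.013,0],"roll":0,"jaw":1},{"xyz":[0,-0.017,0],"roll":0,"jaw":1},{"xyz":[0,-0.021,0],"roll":0,"jaw":1},{"xyz":[0,-0.025,0],"roll":0,"jaw":1},{"xyz":[0,-0.029,0],"roll":0,"jaw":1}]' && python3 -m pendant '[{"xyz":[0,-0.005,0],"roll":0,"jaw":1},{"xyz":[0,-0.01,0],"roll":0,"jaw":1},{"xyz":[0,-0.015,0],"roll":0,"jaw":1},{"xyz":[0,-0.02,0],"roll":0,"jaw":1},{"xyz":[0,-0.024,0],"roll":0,"jaw":1},{"xyz":[0,-0.027,0],"roll":0,"jaw":1},{"xyz":[0,-0.029,0],"roll":0,"jaw":1},{"xyz":[0,-0.029,0],"roll":0,"jaw":1}]'
python3 - <<'E'
from h import *
im,d,K,C=grab('side');cv2.imwrite('pics/side3.png',cv2.resize(im[110:240,80:260],None,fx=4,fy=4,interpolation=cv2.INTER_CUBIC))
s=env.state();print(s['ee_pos'],s['force'],s['torque'],s['gripper_width'])
E
```

```text
time_s: 5.25
ee_pos: [507.3, 166.1, 32.6]
ee_rot: [179.9, -0.0, 73.9]
force: [3.5, -1.6, -0.1]
gripper_width: 13.8
time_s: 6.25
ee_pos: [478.7, 174.2, 32.5]
ee_rot: [180.0, -0.0, 73.9]
force: [3.5, -2.2, -0.1]
gripper_width: 14.1
time_s: 7.25
ee_pos: [450.4, 182.2, 32.5]
ee_rot: [-179.9, 0.0, 73.9]
force: [0.7, -0.2, 2.0]
gripper_width: 13.9
[450.37107575 182.19017878  32.48551623] [0.2500166  0.14590017 2.41572456] [-0.11301986 -0.31308439 -0.0547324 ] 13.879826203289273
```

View pics/side3.png

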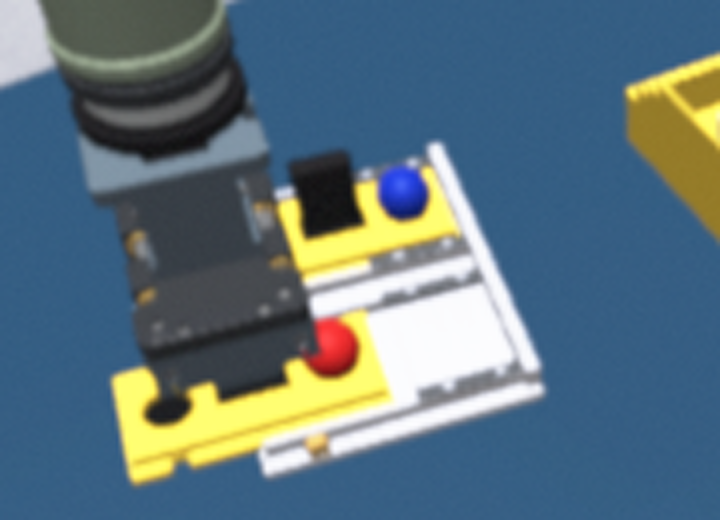

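Pulled 69 mm out, with the red ball still in its pocket and the blue tray unmoved. Now I lift.

```bash
python3 -m pendant '[{"xyz":[0,0,-0.003],"roll":0,"jaw":1},{"xyz":[0,0,-0.009],"roll":0,"jaw":1},{"xyz":[0,0,-0.018],"roll":0,"jaw":1},{"xyz":[0,0,-0.03],"roll":0,"jaw":1},{"xyz":[0,0,-0.045],"roll":0,"jaw":1},{"xyz":[0,0,-0.06],"roll":0,"jaw":1},{"xyz":[0,0,-0.07],"roll":0,"jaw":1},{"xyz":[0,0,-0.076],"roll":0,"jaw":1}]' && python3 -m pendant '[{"xyz":[0,0,-0.006],"roll":0,"jaw":1},{"xyz":[0,0,-0.016],"roll":0,"jaw":1},{"xyz":[0,0,-0.03],"roll":0,"jaw":1},{"xyz":[0,0,-0.044],"roll":0,"jaw":1},{"xyz":[0,0,-0.058],"roll":0,"jaw":1},{"xyz":[0,0,-0.067],"roll":0,"jaw":1},{"xyz":[0,0,-0.072],"roll":0,"jaw":1},{"xyz":[0,0,-0.074],"roll":0,"jaw":1}]'
python3 - <<'E'
from h import *
for n in ['top','wrist','side']:
    im,d,K,C=grab(n);np.savez(n+'4.npz',im=im,d=d,K=K,C=C);cv2.imwrite(f'pics/{n}4.png',im)
    H,S,V=cv2.split(cv2.cvtColor(im,cv2.COLOR_BGR2HSV));P=pts(d,K,C)
    red=((H<6)|(H>174))&(S>150)&(V>90)&(P[...,2]>140)&(P[...,2]<220)&(P[...,1]>50);print(n,red.sum())
    if red.sum()>8:
        m=cv2.moments(red.astype(np.uint8),True);uv=(m['m10']/m['m00'],m['m01']/m['m00']);print(uv,onz(uv,K,C,180),P[red].mean(0))
s=env.state();print(s['ee_pos'],s['ee_rot'],s['force'],s['torque'],s['gripper_width'])
a=np.radians(-7.85);x=np.array([np.cos(a),np.sin(a)]);b=np.array([608.2,-222.5])-101*x;g=b-45*x
yaw=np.radians(s['ee_rot'][2]);c,q=np.cos(yaw),np.sin(yaw);D=g-s['ee_pos'][:2]
print('ball',b,'grip',g,'toolshift',D@[c,q],D@[q,-c])
E
```

```text
time_s: 8.3
ee_pos: [451.2, 182.2, 109.3]
ee_rot: [180.0, -0.0, 73.9]
force: [0.9, 0.9, -2.6]
gripper_width: 13.6
time_s: 9.3
ee_pos: [451.0, 182.0, 182.6]
ee_rot: [-180.0, 0.0, 73.9]
force: [0.1, 0.6, -2.4]
gripper_width: 14.3
top 319
(147.38244514106583, 265.7617554858934) [495.48641064 169.52399441 180.        ] [495.65219209 166.07451507 192.25658829]
wrist 272
(259.49264705882354, 296.66911764705884) [495.03356711 170.70380132 180.        ] [486.01174145 173.32028287 193.9480236 ]
side 204
(148.76470588235293, 142.64705882352942) [494.36170575 172.12222174 180.        ] [490.68702626 161.18086611 188.90582017]
[450.86654736 181.98249589 182.14248565] [-1.79967947e+02  2.09530243e-02  7.39184019e+01] [ 0.09205203 -0.62101983 -2.40800723] [ 0.0575802  -0.00931409  0.06081698] 13.534572976910946
ball [ 508.14646807 -208.70540876] grip [ 463.56816176 -202.55930376] toolshift -365.9755514231504 118.72498660697404
```

View pics/wrist4.png

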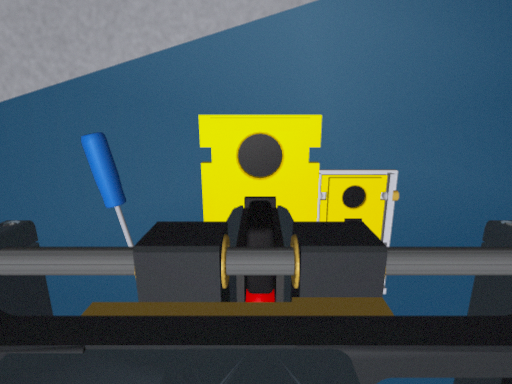

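The tray hangs level, with its empty pocket at (260,156) and the ball just visible at (260,296). The three views agree on the ball within 1–2 mm. Now I carry it to the camera.

```bash
python3 -m pendant '[{"xyz":[-0.003,0.001,0],"roll":0,"jaw":1},{"xyz":[-0.009,0.003,0],"roll":0,"jaw":1},{"xyz":[-0.017,0.0055,0],"roll":0,"jaw":1},{"xyz":[-0.028,0.009,0],"roll":0,"jaw":1},{"xyz":[-0.04,0.013,0],"roll":0,"jaw":1},{"xyz":[-0.0525,0.017,0],"roll":0,"jaw":1},{"xyz":[-0.065,0.021,0],"roll":0,"jaw":1},{"xyz":[-0.078,0.0253,0],"roll":0,"jaw":1}]' && python3 -m pendant '[{"xyz":[-0.0124,0.004,0],"roll":0,"jaw":1},{"xyz":[-0.0248,0.008,0],"roll":0,"jaw":1},{"xyz":[-0.0371,0.012,0],"roll":0,"jaw":1},{"xyz":[-0.0495,0.016,0],"roll":0,"jaw":1},{"xyz":[-0.0619,0.02,0],"roll":0,"jaw":1},{"xyz":[-0.0743,0.024,0],"roll":0,"jaw":1},{"xyz":[-0.0866,0.028,0],"roll":0,"jaw":1},{"xyz":[-0.099,0.032,0],"roll":0,"jaw":1}]' && python3 -m pendant '[{"xyz":[-0.0124,0.004,0],"roll":0,"jaw":1},{"xyz":[-0.0248,0.008,0],"roll":0,"jaw":1},{"xyz":[-0.0371,0.012,0],"roll":0,"jaw":1},{"xyz":[-0.0495,0.016,0],"roll":0,"jaw":1},{"xyz":[-0.0619,0.02,0],"roll":0,"jaw":1},{"xyz":[-0.0743,0.024,0],"roll":0,"jaw":1},{"xyz":[-0.0866,0.028,0],"roll":0,"jaw":1},{"xyz":[-0.099,0.032,0],"roll":0,"jaw":1}]' && python3 -m pendant '[{"xyz":[-0.0124,0.004,0],"roll":-0.5,"jaw":1},{"xyz":[-0.0248,0.008,0],"roll":-1.5,"jaw":1},{"xyz":[-0.0371,0.012,0],"roll":-2.8,"jaw":1},{"xyz":[-0.0495,0.016,0],"roll":-4.2,"jaw":1},{"xyz":[-0.0619,0.02,0],"roll":-5.6,"jaw":1},{"xyz":[-0.0733,0.0237,0],"roll":-7,"jaw":1},{"xyz":[-0.083,0.0268,0],"roll":-7.8,"jaw":1},{"xyz":[-0.09,0.029,0],"roll":-8.2,"jaw":1}]' && python3 -m pendant '[{"xyz":[0,0,-0.0005],"roll":0,"jaw":1},{"xyz":[0,0,-0.001],"roll":0,"jaw":1},{"xyz":[0,0,-0.001],"roll":0,"jaw":1},{"xyz":[0,0,-0.001],"roll":0,"jaw":1},{"xyz":[0,0,-0.001],"roll":0,"jaw":1},{"xyz":[0,0,-0.001],"roll":0,"jaw":1},{"xyz":[0,0,-0.001],"roll":0,"jaw":1},{"xyz":[0,0,-0.001],"roll":0,"jaw":1}]'
cat > look.py <<'E'
from h import *
import sys
k=sys.argv[1]
rs=[]
for n in ['top','side','wrist']:
    im,d,K,C=grab(n);np.savez(f'{n}{k}.npz',im=im,d=d,K=K,C=C);cv2.imwrite(f'pics/{n}{k}.png',im)
    H,S,V=cv2.split(cv2.cvtColor(im,cv2.COLOR_BGR2HSV));P=pts(d,K,C)
    red=((H<6)|(H>174))&(S>150)&(V>90)&(P[...,2]>120)&(P[...,2]<240)&(P[...,1]<-100)&(P[...,0]<620)
    if red.sum()>8:
        m=cv2.moments(red.astype(np.uint8),True);uv=(m['m10']/m['m00'],m['m01']/m['m00']);print(n,red.sum(),np.round(uv,1),onz(uv,K,C,180.5).round(1))
        if n!='wrist': rs.append(ray(uv,K,C))
if len(rs)==2:
    (o1,d1),(o2,d2)=rs;t=np.linalg.lstsq(np.c_[d1,-d2],o2-o1,rcond=None)[0];print('tri',o1+t[0]*d1,o2+t[1]*d2)
s=env.state();print(s['time_s'],s['ee_pos'],s['ee_rot'],s['force'],s['gripper_width'])
a=cv2.resize(cv2.imread(f'pics/side{k}.png')[120:384,200:440],None,fx=2.2,fy=2.2,interpolation=cv2.INTER_CUBIC);cv2.imwrite(f'pics/sidec{k}.png',a)
E
python3 look.py 5
```

```text
time_s: 10.45
ee_pos: [453.8, 99.1, 182.5]
ee_rot: [180.0, -0.0, 73.9]
force: [0.9, 0.6, -1.7]
gripper_width: 14.1
time_s: 11.45
ee_pos: [457.1, -4.7, 182.4]
ee_rot: [-180.0, -0.0, 73.9]
force: [0.8, -0.7, -2.4]
gripper_width: 14.0
time_s: 12.45
ee_pos: [460.5, -108.7, 182.4]
ee_rot: [180.0, -0.0, 73.9]
force: [0.6, -0.6, -2.7]
gripper_width: 13.9
time_s: 13.45
ee_pos: [463.3, -203.0, 182.4]
ee_rot: [-180.0, -0.0, 82.1]
force: [0.4, -0.5, -1.5]
gripper_width: 13.8
time_s: 14.45
ee_pos: [463.4, -202.4, 183.4]
ee_rot: [-180.0, -0.0, 82.1]
force: [0.4, 0.7, -2.0]
gripper_width: 13.8
top 215 [382.5 253.5] [ 513.7 -210.2  180.5]
wrist 283 [259.8 296.6] [ 508.9 -207.1  180.5]
14.6 [ 463.35394928 -202.38565787  183.40343742] [-1.79999084e+02 -5.51768109e-03  8.21161484e+01] [ 0.15375537 -0.02786473 -2.44490822] 13.91655064876814
```

View pics/sidec5.png

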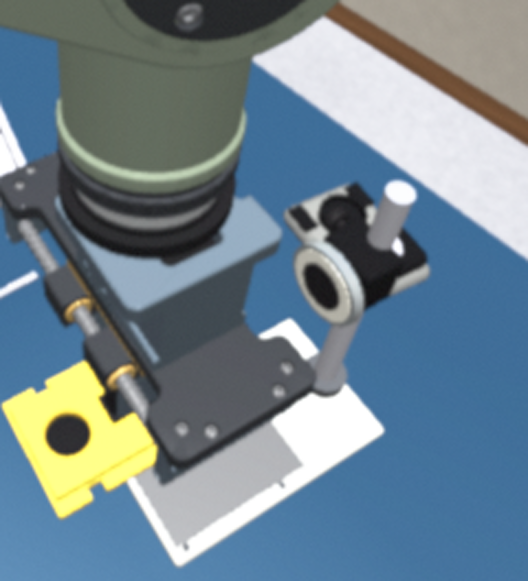

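View pics/top5.png

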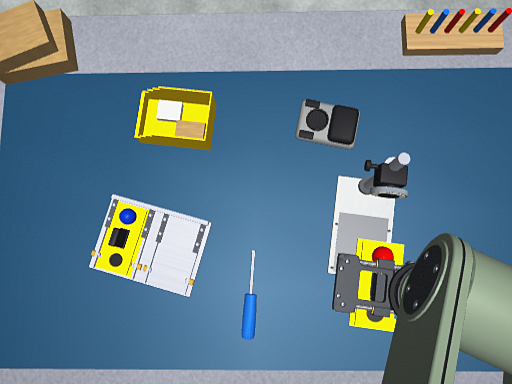

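The side crop shows the tray level, with its ball end pointing at the lens ring at (330,283). The top view has the ball at about (383,254), partly hidden, and the lens column at (388,178); the screwdriver, bin, housing and blue tray haven't moved. Next I cross-check the lens position from the ring itself.

Run:
```python
from h import *
im,d,K,C=load('side0.npz');P=pts(d,K,C);H,S,V=cv2.split(cv2.cvtColor(im,cv2.COLOR_BGR2HSV))
a=np.radians(-7.85);x=np.array([np.cos(a),np.sin(a),0]);y=np.array([-np.sin(a),np.cos(a),0]);L=np.array([608.2,-222.5,180.5])
q=(P-L)@np.c_[x,y,[0,0,1]]
near=np.linalg.norm(q,axis=-1)<45
ring=near&(V>120)&(S<90)&(q[...,0]<12)
dark=near&(V<60)&(np.hypot(q[...,1],q[...,2])<18)
print('ring q pct',ring.sum());print(np.percentile(q[ring],[2,10,50,90,98],axis=0).round(1))
# fit plane to ring, normal
# dark disc contour inside ring: centroid of ellipse, rays onto plane of glass
c=biggest(dark);e=cv2.fitEllipse(c);print('dark ellipse',e,'q',np.median(q[dark],0))
for x0 in(-4,0,4):
    pl=[]
    for p in c[:,0]:
        o,r=ray(p,K,C);t=((L+x0*x-o)@x)/(r@x);w=(o+t*r-L);pl.append([w@y,w[2]])
    (cy,cz),rad=cv2.minEnclosingCircle(np.array(pl,np.float32));bb=np.ptp(pl,axis=0);print(x0,cy,cz,rad,bb)
# light ring outer face
cs=np.argwhere(near&(V>150)&(S<60))
print('stand ends from top & side:')
for n in['top','side']:
    im,d,K,C=load(n+'0.npz');P=pts(d,K,C);H,S,V=cv2.split(cv2.cvtColor(im,cv2.COLOR_BGR2HSV))
    w=(S<60)&(V>90)&(abs(P[...,2]-10)<5)
    o=np.array([onz((u,v),K,C,10) for v,u in np.argwhere(w)]);r=o-L;X=r@x;Y=r@y;k=(X>-160)&(X<90)&(abs(Y)<85);print(n,np.percentile(X[k],[.3,1,99,99.7]).round(1),np.percentile(Y[k],[.3,1,99,99.7]).round(1))
```

```text
ring q pct 496
[[ -1.7 -26.2 -23. ]
 [ -1.3 -22.7 -14.7]
 [ -0.4  -5.8  19. ]
 [  4.9  18.8  28.9]
 [  7.   23.5  30.3]]
dark ellipse ((345.3557434082031, 249.8126220703125), (10.121474266052246, 21.356340408325195), 148.76148986816406) q [-2.38033327 -0.45875976  1.65354189]
-4 -1.3625186681747437 3.82412052154541 15.830646514892578 [30.9051811  29.30306303]
0 1.3506220579147339 -2.6449360847473145 16.065670013427734 [31.36400585 29.7381024 ]
4 4.063760757446289 -9.113995552062988 16.300691604614258 [31.8228306  30.17314177]
stand ends from top & side:
top [-138.9 -137.7   54.9   58.3] [-59.6 -58.7  58.7  59.5]
side [-140.9 -139.7   54.9   57.2] [-60.  -59.3  58.2  59.1]
```

Run:
```python
from h import *
for n in['top','side','wrist']:
    im,d,K,C=load(n+'5.npz');P=pts(d,K,C);H,S,V=cv2.split(cv2.cvtColor(im,cv2.COLOR_BGR2HSV))
    m=cv2.erode(((H>20)&(H<35)&(S>150)&(V>100)&(P[...,2]>150)&(P[...,2]<190)&(P[...,1]<-100)).astype(np.uint8),np.ones((3,3)))>0
    Q=P[m];A=np.c_[Q[:,:2]-[463.4,-202.4],np.ones(len(Q))];f=np.linalg.lstsq(A,Q[:,2],rcond=None)[0];r=Q[:,2]-A@f;k=abs(r)<2.5;f=np.linalg.lstsq(A[k],Q[k,2],rcond=None)[0]
    rr,_=rectw(biggest(m),K,C,170)
    print(n,len(Q),'tilt deg',np.degrees(f[:2]).round(2),'deck z',f[2].round(1),rr)
s=env.state();print(abs(s['qvel']).max(),s['force'])
```

```text
top 1118 tilt deg [-0.07 -0.11] deck z 170.1 ((516.720947265625, -208.12071228027344), (72.48058319091797, 29.361515045166016), 81.95864868164062)
side 2 tilt deg [ -59.11 -282.27] deck z 0.2 ((411.1201171875, -226.84384155273438), (0.0, 0.0), 0.0)
wrist 8540 tilt deg [-0.1  -0.01] deck z 169.7 ((426.91033935546875, -196.0576171875), (72.1358642578125, 64.95633697509766), 82.20836639404297)
0.09128056426623127 [ 0.15375537 -0.02786473 -2.44490822]
```

The tray is level, with its deck at about 170 mm, so the ball centre is at about 181 mm, and the arm is still. I'm handing in.

```bash
python3 -c "
from workcell import env
print(env.job_done());s=env.state();print(s['time_s'],s['ee_pos'],s['gripper_width'])"
```

```text
the job is handed in; nothing more can be done
None
the job is handed in; nothing more can be done
```

I gripped the red-ball tray by its black grip and pulled it 69 mm straight out of its catch. I then lifted it and carried it level to the camera, and handed the job in still holding it. The clock read 14.6 s.

**Last checks before hand-in:**
- **Tray:** its tilt measured about 0.1° and its yaw about 82.1°, against 82.15° for the camera axis. The arm was still and the grip firm at 13.9 mm.
- **Ball:** it was still in its pocket, with its centre at about (508, -208, 181) mm.
- **Lens:** I estimate its glass at about (607, -222, 180.5) mm, which puts the ball centre about 100 mm in front of it, level with the lens and centred to about 1–2 mm.
- **Surroundings:** in the last top view, the blue tray, screwdriver, bin, housing and camera looked undisturbed.

**Disagreements and gaps:**
- The last top view put the ball about 5 mm closer to the lens than the wrist view did. The arm partly hid the ball there, so I relied on the wrist view and on the arm's own position.
- The lens estimates differed by 1–3 mm along the camera axis.
- At the end the gripper hid the ball from the side camera, so that check found nothing.

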